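Centre a lead-screw carriage in its free play and pin it

TASK

Check the backlash of the small lead-screw drive: rock its carriage by the upright grip until you feel it come up against the drive nut, first on the side away from the handwheel, then on the side towards the handwheel, gently enough that the nut is not driven. Then set the carriage in the middle of that free play and press the lock pin on top of the grip fully home, so that it drops into the nut and stays down. Let go and leave the other things on the bench where they are.

Things in the scene. Friction and masses are not known exactly. Their poses are not given: they have to be found in the camera images.
- drive: Fixed grey housing of the lead-screw drive, 90 (x) by 250 (y) by 50 mm high, origin at the centre of its underside on the bench. The carriage slides along its y axis, which lies within about 0.3 rad of the world's y. A black handwheel 46 mm across stands off its -y end (right, seen from the robot) and does not turn. The nut inside cannot be seen.
- grip (a point): Grasp point on the centre line of the carriage's black upright grip, 86 mm above the bench; axes as the drive's. The grip is 28 mm (x) by 24 mm (y), from 61 to 100 mm above the bench, on an aluminium saddle (62 by 52 mm, top at 61 mm) with a flat steel dust shield (30 by 156 mm along y, top at 54 mm).
- dog_left: Hidden steel dog, 8 mm thick, fixed under the carriage 14 mm to its +y side, origin 24 mm above the bench. It touches only the nut, at the end of the free play away from the handwheel. Not to be handled.
- dog_right: The same dog on the -y side (towards the handwheel), 14 mm from the carriage's middle; it touches only the nut, at the end of the free play towards the handwheel. Not to be handled.
- pin_top (a point): Centre of the top of the lock pin's round steel knob, 18 mm in diameter and 7 mm thick, standing over the middle of the grip; its top is 118 mm above the bench with the pin up and 106 mm with the pin home (the top of the grip is at 100 mm). The pin goes straight down.
- lock_pin (a joint): How far the lock pin is pressed down (m): 0 up, 0.012 home. About 2.5 N of friction; it stays where it is left. Further than about 2 mm from the middle of the free play it stops on solid metal at about 0.004; in the middle its tapered tip drops into a slot of the nut.
- screwdriver: Bystander: small screwdriver with a 20 mm thick handle, 158 mm long, lying on the bench between the drive and the robot; origin under its middle.
- mini_column_1: Bystander: small clear cartridge column, 65 mm long, 17 mm thick, lying behind the drive; origin under its middle.
- spanner: Bystander: flat open-ended spanner, 135 mm long, lying on the bench to the left; origin under its middle.
- tape_roll: Bystander: roll of masking tape, 88 mm in diameter, 18 mm high, lying to the left; origin under its middle.
- carriage (a joint): Slide of the carriage along the drive's +y (m), 0 at its start, range 42 mm each way, about 1 N friction, stays where left. Its free play in the nut is 28 to 40 mm in all, unevenly about the start (1 to 33 mm either side). Beyond it a sprung face of the nut resists, rising about 2 N per mm, alike on both sides; over 14 N drives the nut.

How it is judged:
On the way, in this order (a step that is already met when the one before it is completed fails the run):
1. the carriage has taken up its free play away from the handwheel (at least 1.5 N on the nut) (contact force between dog_left and anything else above 1.5 N), for 0.1 s.
2. the carriage has then taken up its free play towards the handwheel (at least 1.5 N on the nut) (contact force between dog_right and anything else above 1.5 N), for 0.1 s.
3. the lock pin is home in the nut (value of joint lock_pin above 0.0105 m), for 0.2 s.
At the end, for the whole second after the job is handed in: The lock pin is down at least 10.5 of its 12 mm, so that the carriage is pinned in the middle of its free play, and the carriage rests against neither side of the nut (under 0.5 N) (value of joint lock_pin above 0.0105 m and contact force between each of dog_left, dog_right and anything else below 0.5 N); the robot touches nothing.
It fails at once if the nut is driven: more than 14 N between the carriage and the nut (contact force between any of dog_left, dog_right and anything else above 14 N).
It fails at once if a bystander is moved more than 30 mm (distance of any of screwdriver, mini_column_1, spanner, tape_roll from where it was at the start of the episode above 0.03 m).
It also fails if it takes over 43 s, if anything falls off the work surface, if the arm or the gripper's body presses on something with over 40 N, if the wrist force passes 120 N, or if a joint passes its speed limit or range.

ROBOT

A 6-joint arm with a two-finger parallel gripper is mounted at the origin on a cart in front of the work surface, level with it; the furniture and walls round the work are solid. World frame = base frame: x ahead of the robot, y to its left, z up, the work surface at z = 0. Lengths are in m, angles in rad, forces in N, time in s.
With the tool pointing down it reaches from about 0.35 to 0.925 m from the base axis. Payload 6.4 kg.
Tool frame: the origin (TCP) lies midway between the tips of the shut fingers; the grasp point (between the pads) lies 19 mm behind it; z points along the fingers, y is the line along which they close (so a half turn about z gives the same grasp; the last joint's range is limited). The gripper opens to 85 mm and grips with 20 to 120 N. Pads are 22 mm wide; open, the fingers measure 114 mm over their backs; the gripper's body (76 mm by 85 mm) begins 54 mm behind the grasp point. The pads swing forward as they close: fully open they stand 13 mm farther back than shut.
Start: joints at [1.058, 0.245, 1.558, -0, 1.339, -0.174], TCP at [0.216, 0.613, 0.231] pointing down, gripper open.
Joint ranges: [-3.13, 3.13], [-1.02, 2.26], [0.13, 2.54], [-0.95, 4.09], [0.21, 2.88], [-2.74, 2.74]. Speed limits (rad/s): [2.57, 2.57, 3.14, 3.14, 3.14, 3.14].

INTERFACE

Orientations are given as a unit quaternion [w, x, y, z].
In Python, from plant import robot gives the robot as it stands. Calls block until the motion is done:
- robot.move_pose(position, orientation): joint-space move of the TCP to a pose.
- robot.move_straight(position, rot=None, v=0.15, guard=None): straight line of the TCP; rot=None keeps the orientation; v is the mean speed in m/s. With guard (N) it stops when the force on the tool has changed by that much, and returns True; else False.
- robot.move_j(angles): joint-space move.
- robot.gripper_to(opening): opening from 0.0 (shut) to 1.0 (fully open); the grip force is fixed at half the most; returns when the fingers have stopped.
- robot.wait(seconds).
- robot.inverse_kinematics(position, orientation): joint angles nearest the present ones, or None.
- robot.camera(name): name is "side" or "top" or "wrist"; returns (picture, depth): 420x560x3 uint8, blue, green, red; 420x560 float32, m along the optical axis (not along the pixel's ray), 0 where there is no reading.
- robot.get_calibration(name): a dict with "camera_matrix" (3x3 intrinsics, pixels), "xyz" and "attitude" of the camera in the world; the wrist camera has in their place "T_tool_cam" (4x4, takes a point from camera to tool coordinates, whose origin is the TCP and whose axes are the flange's). Camera axes: x right, y down, z forward; pixel columns grow to the right and rows downward; lengths in m; the calibration is good to about 2 mm. A picture is of the moment at which its call begins: read the wrist's pose just before it. get_calibration takes no time and is no camera call.
A pose or a line that the arm cannot do raises robot.IKError and nothing moves.
- robot.sign_off(): hands the job in; it is judged then, once.
Readings, each from a call of its own:
- robot.get_time_s(): time.
- robot.get_joint_positions(): joint angles.
- robot.get_joint_velocities(): joint speeds.
- robot.get_joint_efforts(): joint torques, N m.
- robot.get_tool_pos(): TCP position.
- robot.get_eef_rot(): TCP orientation.
- robot.get_contact_force(): force on the tool from outside, world axes, zero at the start.
- robot.get_wrist_torque(): the same for the moment, N m.
- robot.get_width(): opening from 0.0 (shut) to 1.0 (fully open).
- robot.get_finger_force(): force on a finger pad.
Only numpy, scipy, OpenCV 4.12 (cv2) and the standard library are available. Lean on these libraries where they do the work, as an engineer would, in place of code of your own. Each camera call takes 0.05 s, during which the arm holds its last target. There are 200 camera calls.

## Working session

There is one attempt and no reset: what is moved stays moved. The work goes in short steps, each a Python script; the robot and the scene stay as the last script left them, time stands still between calls to the robot, and variables do not carry over. Pictures are saved under pics/ and viewed, at most 10 in all, crops included, and the job is handed in when it is done.

```bash
mkdir -p pics; ls; python3 - <<'E'
from plant import robot
import cv2,numpy as np
print(robot.get_time_s(),robot.get_eef_rot(),robot.get_tool_pos())
for n in("top","side"):
    p,d=robot.camera(n);cv2.imwrite(f"pics/{n}0.png",p);np.save(f"{n}_d.npy",d)
    print(n,robot.get_calibration(n))
print(robot.get_calibration("wrist"))
E
```

```text
pics
0.0 [-3.54607888e-04  1.68590937e-01  9.85685604e-01 -9.27514174e-04] [0.21572342 0.61254856 0.23015333]
top {'camera_matrix': array([[450.5259803 ,   0.        , 279.36422449],
       [  0.        , 450.5259803 , 214.28970746],
       [  0.        ,   0.        ,   1.        ]]), 'xyz': array([0.36607794, 0.05602617, 0.96759416]), 'attitude': array([-0.03435111,  0.71363365, -0.69648718,  0.06672802])}
side {'camera_matrix': array([[446.5816143 ,   0.        , 282.4243492 ],
       [  0.        , 446.5816143 , 207.09450883],
       [  0.        ,   0.        ,   1.        ]]), 'xyz': array([0.47084795, 0.88246521, 0.69281273]), 'attitude': array([ 0.00373831, -0.02279801,  0.88895272, -0.45741594])}
{'camera_matrix': array([[347.67063824,   0.        , 274.09555981],
       [  0.        , 347.67063824, 209.80326876],
       [  0.        ,   0.        ,   1.        ]]), 'T_tool_cam': array([[ 1.07557340e-03, -9.45794055e-01, -3.24765222e-01,
         8.46605120e-02],
       [ 9.99999349e-01,  1.14086827e-03, -1.06345317e-05,
        -4.91051749e-04],
       [ 3.80572415e-04, -3.24764999e-01,  9.45794666e-01,
        -1.42342074e-01],
       [ 0.00000000e+00,  0.00000000e+00,  0.00000000e+00,
         1.00000000e+00]])}
```

View pics/top0.png

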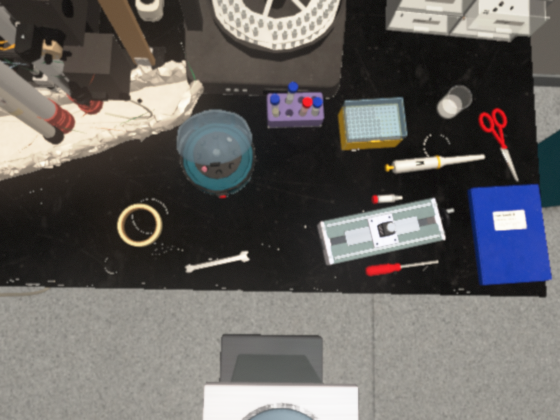

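View pics/side0.png

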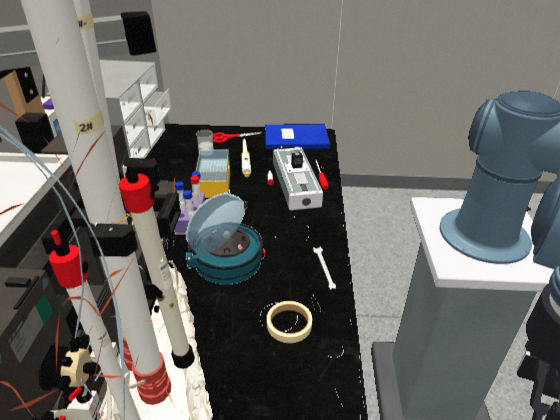

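The top view shows the drive's housing around (382,231), the black grip and knob at (386,230), the handwheel at (450,211), the screwdriver at (400,268) and the red-capped column at (387,199). I'll compute positions next.

```bash
cat > h.py <<'E'
from plant import robot
import cv2,numpy as np
from scipy.spatial.transform import Rotation as R
def q2R(q): return R.from_quat(np.r_[q[1:],q[0]]).as_matrix()
def R2q(M): q=R.from_matrix(M).as_quat(); return np.r_[q[3],q[:3]]
def campose(n):
    c=robot.get_calibration(n)
    if n!="wrist": return c["camera_matrix"],q2R(c["attitude"]),np.array(c["xyz"])
    T=np.eye(4);T[:3,:3]=q2R(robot.get_eef_rot());T[:3,3]=robot.get_tool_pos();T=T@c["T_tool_cam"]
    return c["camera_matrix"],T[:3,:3],T[:3,3]
def onplane(P,uv,z):
    K,M,t=P; r=(M@np.linalg.inv(K)@np.c_[np.atleast_2d(uv),np.ones(len(np.atleast_2d(uv)))].T).T
    return t+r*((z-t[2])/r[:,2])[:,None]
def cloud(P,d):
    K,M,t=P; v,u=np.mgrid[:d.shape[0],:d.shape[1]]
    c=np.stack([(u-K[0,2])/K[0,0]*d,(v-K[1,2])/K[1,1]*d,d],-1); return c@M.T+t
def down(yaw): # tool y axis at angle yaw+90 => closes along drive y
    return np.array([[np.cos(yaw),np.sin(yaw),0],[np.sin(yaw),-np.cos(yaw),0],[0,0,-1]])
E
python3 - <<'E'
from h import *
P=campose("top");d=np.load("top_d.npy");X=cloud(P,d)
print(X[231,355],X[290,400])
z=X[...,2]; u0,v0,u1,v1=300,190,445,270
m=np.zeros(z.shape,np.uint8); m[v0:v1,u0:u1]=((z>0.035)&(z<0.06))[v0:v1,u0:u1]
pts=X[m>0][:,:2]; r=cv2.minAreaRect((pts*1000).astype(np.float32)); print(r)
m=(z>0.09)&(z<.14)&(d>0); m[:v0]=0;m[v1:]=0;m[:,:u0]=0;m[:,u1:]=0
print(m.sum(),X[m].mean(0),X[m][:,2].max())
print(onplane(P,[[386,228]],.118),onplane(P,[[450,211]],.03))
print(robot.get_joint_positions())
E
```

```text
[ 0.46807779 -0.14129324  0.05241364] [ 0.34903947 -0.2499152  -0.00065908]
((472.7320861816406, -206.62806701660156), (90.16504669189453, 271.941650390625), 13.430204391479492)
193 [ 0.46907106 -0.19392297  0.10605149] 0.12152587886579069
[[ 0.4681198  -0.18723958  0.118     ]] [[ 0.51906339 -0.35194347  0.03      ]]
[ 1.05785563e+00  2.45750675e-01  1.55890917e+00  2.97890063e-05
  1.33869844e+00 -1.74092578e-01]
```

```bash
python3 - <<'E'
from h import *
yaw=.234
pos=np.array([0.468,-.190,.26])
for y in (yaw,yaw+np.pi): 
    q=robot.inverse_kinematics(pos,R2q(down(y))); print(y,q)
y=yaw+np.pi
robot.move_straight([.33,.25,.28],rot=None,v=.3)
robot.move_pose(pos,R2q(down(y)))
robot.wait(.3)
print(robot.get_time_s(),robot.get_tool_pos(),robot.get_joint_positions())
P=campose("wrist");p,d=robot.camera("wrist");cv2.imwrite("pics/w0.png",p);np.savez("w0.npz",d=d,K=P[0],M=P[1],t=P[2])
E
```

```text
0.234 [-6.10469427e-01 -1.25632635e-01  1.89258771e+00 -4.44089210e-16
  1.37463757e+00  7.26326900e-01]
3.375592653589793 [-6.10469427e-01 -1.25632635e-01  1.89258771e+00 -4.44089210e-16
  1.37463757e+00 -2.41526575e+00]
3.5167 [ 0.46814437 -0.18950514  0.26010131] [-6.09504177e-01 -1.25992763e-01  1.89272717e+00  5.24066096e-05
  1.37464287e+00 -2.41514736e+00]
```

View pics/w0.png

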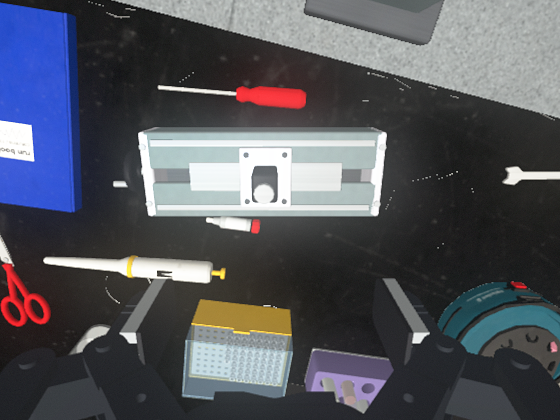

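The wrist view shows the housing spanning (148–385, 128–216), the round knob at (264,193), the saddle at (239–291, 149–207), the handwheel stub on the left at (120,184), and the screwdriver and column well clear.

```bash
python3 - <<'E'
from h import *
f=np.load("w0.npz");P=(f["K"],f["M"],f["t"]);d=f["d"];X=cloud(P,d);z=X[...,2]
p=cv2.imread("pics/w0.png")
sl=np.zeros(z.shape,bool); sl[120:222,140:395]=1
k=sl&(z>.108)&(z<.128); print("knob cloud",k.sum(),X[k].mean(0),np.argwhere(k).mean(0)[::-1])
g=cv2.cvtColor(p,cv2.COLOR_BGR2GRAY)
c=cv2.HoughCircles(cv2.medianBlur(g,3)[170:215,240:290],cv2.HOUGH_GRADIENT,1,50,param1=100,param2=8,minRadius=8,maxRadius=16);print(c)
print("knob ray",onplane(P,[[264,193]],.118))
h=sl&(z>.04)&(z<.058); r=cv2.minAreaRect((X[h][:,:2]*1000).astype(np.float32));print("housing",r)
s=sl&(z>.0575)&(z<.066); r=cv2.minAreaRect((X[s][:,:2]*1000).astype(np.float32));print("saddle",s.sum(),r)
sc=onplane(P,[[248,156],[285,156],[285,200],[248,200]],.061);print(sc.mean(0),sc)
e=sc[1]-sc[0];print("yaw",np.arctan2(-e[0],e[1]))
c=onplane(P,[[148,128],[385,128],[385,215],[148,215]],.05);e=c[1]-c[0];print(c,np.linalg.norm(e),np.arctan2(-e[0],e[1]))
E
```

```text
knob cloud 340 [ 0.46804071 -0.19829271  0.11739915] [264.02647059 192.90588235]
[[[22.5 24.5 10.5]]]
knob ray [[ 0.46793579 -0.19832355  0.118     ]]
housing ((469.0091552734375, -200.8613739013672), (89.68148803710938, 249.73715209960938), 13.516219139099121)
saddle 2086 ((468.48822021484375, -198.2458038330078), (61.4095458984375, 51.89807891845703), 13.621857643127441)
[ 0.4690003  -0.19712447  0.061     ] [[ 0.45114234 -0.22001133  0.061     ]
 [ 0.44261328 -0.18454207  0.061     ]
 [ 0.48667374 -0.17347456  0.061     ]
 [ 0.49557184 -0.21046992  0.061     ]]
yaw 0.23598325575651255
[[ 0.44917449 -0.32265111  0.05      ]
 [ 0.39423231 -0.09413515  0.05      ]
 [ 0.48115021 -0.06347455  0.05      ]
 [ 0.54086321 -0.31172065  0.05      ]] 0.23502805241186311 0.23595188352609947
```

```bash
cat >> h.py <<'E'
YAW=.237; G=np.array([.468,-.1983]); AY=np.array([-np.sin(YAW),np.cos(YAW),0]); Q=R2q(down(YAW+np.pi))
def s(): return float((np.array(robot.get_tool_pos())-np.r_[G,0])@AY)*1000
def F(n=10):
    return np.mean([np.array(robot.get_contact_force())for _ in range(n)],0)
E
python3 - <<'E'
from h import *
robot.move_straight([*G,.12],rot=Q,v=.15)
f0=F();print("f0",f0)
print(robot.move_straight([*G,.069],v=.06,guard=8),robot.get_tool_pos())
robot.gripper_to(0.0)
robot.wait(.2)
print(robot.get_width(),robot.get_finger_force(),s(),F(),F()@AY,robot.get_time_s())
E
```

```text
f0 [-0.02691779  0.09344879  0.03337101]
False [ 0.46831037 -0.19852151  0.06937152]
0.27180217432860226 59.7808438539505 -0.19714835544438913 [-1.66064181 -0.02068111  3.88036519] 0.36979500953966943 6.4333
```

```bash
python3 - <<'E'
from h import *
p0=np.array(robot.get_tool_pos())
hit=robot.move_straight(p0+AY*.038,v=.012,guard=5)
robot.wait(.25)
print(hit,s(),F(),F()@AY,robot.get_time_s())
E
```

```text
True 19.746804077430507 [ 2.16137722 -1.31345995 -2.36116029] -1.7842088815687924 8.4417
```

```bash
python3 - <<'E'
from h import *
for i in range(12):
    p0=np.array(robot.get_tool_pos())
    robot.move_straight(p0+AY*.001,v=.012)
    f=F(5);print(round(s(),2),f.round(2),round(f@AY,2),round(robot.get_time_s(),2))
    if f@AY<-4: break
E
```

```text
20.4 [ 2.1  -4.61 -1.85] -4.98 8.69
```

```bash
python3 - <<'E'
from h import *
robot.wait(.2);f=F(5);print(round(s(),2),f.round(2),round(f@AY,2))
for i in range(3):
    p0=np.array(robot.get_tool_pos())
    robot.move_straight(p0+AY*.0007,v=.012)
    robot.wait(.1)
    f=F(5);print(round(s(),2),f.round(2),round(f@AY,2),round(robot.get_time_s(),2))
    if f@AY<-6.5: break
E
```

```text
20.36 [ 1.69 -4.56 -2.55] -4.83
20.62 [ 2.06 -5.64 -1.01] -5.97 9.24
20.77 [ 2.71 -5.15 -2.6 ] -5.64 9.59
20.86 [ 1.18 -5.88 -2.89] -5.99 9.94
```

```bash
python3 - <<'E'
from h import *
p=np.array(robot.get_tool_pos()); base=p-AY*s()/1000
robot.move_straight(base-AY*.007,v=.03)
robot.wait(.1);f=F(5);print(round(s(),2),f.round(2),round(f@AY,2),round(robot.get_time_s(),2))
c=-7
while c>-27:
    c-=.7
    robot.move_straight(base+AY*c/1000,v=.012); robot.wait(.03)
    f=F(5);print(c,round(s(),2),f.round(1),round(f@AY,2),round(robot.get_time_s(),2))
    if f@AY>5.7: break
robot.wait(.2)
f=F(5);print(c,round(s(),2),f.round(1),round(f@AY,2),round(robot.get_time_s(),2))
E
```

```text
-7.08 [-0.86 -0.75  1.73] -0.53 11.14
-7.7 -7.52 [-1.1  1.   3.5] 1.19 11.43
-8.4 -8.3 [-1.5  1.3  3.8] 1.57 11.71
-9.1 -9.14 [-2.6 -0.   3.2] 0.61 11.99
-9.799999999999999 -9.86 [-2.2 -0.1  2.7] 0.42 12.28
-10.499999999999998 -10.56 [-1.8  0.6  3.7] 1.02 12.56
-11.199999999999998 -11.24 [-1.5  0.   3.3] 0.4 12.84
-11.899999999999997 -11.93 [-2.8 -0.4  3.1] 0.29 13.12
-12.599999999999996 -12.62 [-2.8 -0.3  2.5] 0.39 13.41
-13.299999999999995 -13.2 [-3.3  0.8  3.9] 1.53 13.69
-13.999999999999995 -13.79 [-3.7  2.   4.7] 2.78 13.97
-14.699999999999994 -14.42 [-4.1  2.7  4.7] 3.57 14.26
-15.399999999999993 -14.95 [-4.1  3.7  5.3] 4.52 14.54
-16.099999999999994 -15.48 [-4.1  5.2  6.4] 5.98 14.82
-16.099999999999994 -15.44 [-4.9  4.9  6.2] 5.93 15.03
```

```bash
python3 - <<'E'
from h import *
p=np.array(robot.get_tool_pos()); base=p-AY*s()/1000
t=base+AY*.00268
robot.move_straight(t,v=.03);robot.wait(.3)
f=F(5);print(round(s(),2),f.round(1),round(f@AY,2),round(robot.get_time_s(),2))
robot.gripper_to(1.0);robot.wait(.2);print(s(),F(5).round(2))
robot.move_straight([t[0],t[1],.26],v=.15);robot.wait(.2)
P=campose("wrist");p,d=robot.camera("wrist");cv2.imwrite("pics/w1.png",p)
X=cloud(P,d);z=X[...,2];sl=np.zeros(z.shape,bool); sl[120:222,140:395]=1
k=sl&(z>.108)&(z<.128); m=X[k].mean(0);print("knob",k.sum(),m,(m-np.r_[G,m[2]])@AY, t)
h=sl&(z>.0575)&(z<.066);print("saddle",(np.r_[np.array(cv2.minAreaRect((X[h][:,:2]*1000).astype(np.float32))[0])/1000-G,0]@AY))
print(robot.get_time_s())
E
```

```text
2.63 [-2.5  0.7  3.4] 1.28 16.1
2.6734480759617143 [ 0.19  0.46 -0.19]
knob 340 [ 0.46715763 -0.19526158  0.11725025] 0.0031512605681009113 [ 0.46738638 -0.19569115  0.06928461]
saddle 0.0031854655820456232
18.6
```

```bash
python3 - <<'E'
from h import *
xy=[.4673,-.1955]
robot.gripper_to(0.0)
robot.move_straight([*xy,.135],v=.15);robot.wait(.1)
print(robot.get_tool_pos(),F(5))
hit=robot.move_straight([*xy,.1045],v=.02,guard=18)
robot.wait(.3)
print(hit,robot.get_tool_pos(),F(5).round(2),robot.get_time_s())
E
```

```text
[ 0.46807403 -0.19601758  0.13629472] [-0.93175718 -0.21128323  0.44729505]
False [ 0.46781579 -0.19635643  0.10591988] [-3.13  0.3   8.72] 22.425
```

```bash
python3 - <<'E'
from h import *
p=np.array(robot.get_tool_pos())
print(robot.move_straight([p[0],p[1],.1025],v=.02,guard=15));robot.wait(.3)
print(robot.get_tool_pos(),F(5).round(2))
robot.move_straight([.4674,-.1957,.26],v=.2);robot.wait(.3)
P=campose("wrist");q,d=robot.camera("wrist");cv2.imwrite("pics/w2.png",q)
X=cloud(P,d);z=X[...,2];sl=np.zeros(z.shape,bool); sl[120:222,140:395]=1
k=sl&(z>.1025)&(z<.128); print(k.sum(),X[k].mean(0),np.percentile(X[k][:,2],[5,50,95]))
h=sl&(z>.0575)&(z<.066);print("saddle",(np.r_[np.array(cv2.minAreaRect((X[h][:,:2]*1000).astype(np.float32))[0])/1000-G,0]@AY))
print(F(5),robot.get_time_s())
E
```

```text
True
[ 0.46792051 -0.19681994  0.10591036] [-3.7   2.57  8.47]
305 [ 0.46772403 -0.19621369  0.10542834] [0.10401997 0.1054436  0.10668115]
saddle 0.002116375012558769
[-0.11397473  0.64238231  0.25884522] 24.2083
```

View pics/w2.png

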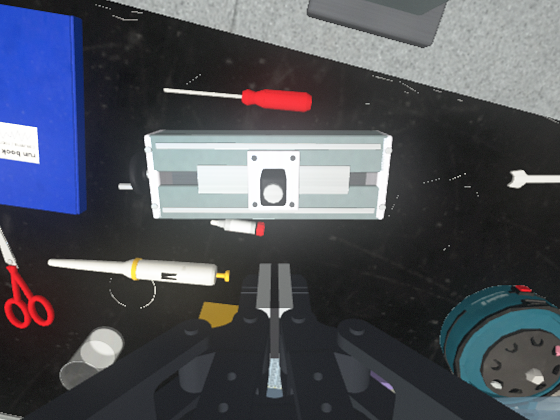

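The knob's top now stands at 105.5 mm, so the pin is home. The picture shows it down on the grip at (273,193), with the screwdriver and column undisturbed and the robot clear.

```bash
python3 -c "
from plant import robot
print(robot.sign_off())"
```

```text
the job is handed in; nothing more can be done
None
```

I rocked the carriage against both sides of the nut (about 6 N at the tool each way), set it mid-play with the lock pin home (knob top at about 105.5 mm), let go, and handed the job in at about 24 s; no verdict came back.

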